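Start up the vacuum drying station

ROBOT

A 6-joint arm with a two-finger parallel gripper is mounted at the origin on the work surface. World frame = base frame: x ahead of the robot, y to its left, z up, the work surface at z = 0. Lengths are in mm, angles in rad, forces in N, time in s.
With the tool pointing down it reaches from about 375 to 925 mm from the base axis. Payload 5.7 kg.
Tool frame: the origin (TCP) lies on the mounting face of the last link; the fingertips stand 182 mm ahead of it and the grasp point (between the pads) lies 163 mm ahead of it; z points along the fingers, y is the line along which they close (so a half turn about z gives the same grasp; the last joint's range is limited). The gripper opens to 88 mm and grips with 3 to 60 N. Pads are 20 mm wide; open, the fingers measure 115 mm over their backs; the gripper's body (75 mm by 178 mm) begins 61 mm behind the grasp point.
Start: joints at [1.146, 0.359, 1.51, -0, 1.272, -0.115], TCP at [182.921, 571.424, 404.623] pointing down, gripper open.
Joint ranges: [-2.97, 2.97], [-1.01, 2.36], [0.21, 2.38], [-0.96, 4.11], [0.2, 2.71], [-2.98, 2.98]. Speed limits (rad/s): [2.39, 2.39, 3.14, 3.14, 3.14, 3.14].

INTERFACE

Orientations are given as a unit quaternion [x, y, z, w].
In Python, from station import ctrl gives the robot as it stands. The module is installed in compiled form; this text tells all that it offers.
- The arm moves only by the shell command python3 -m crank 'ROWS' [FORCE]. ROWS is JSON, a list of rows, each an object of numbers: "claw": the opening, from -1 (shut) to 1 (fully open), so that 0 is half open; "tx", "ty", "tz": the shift along the world's x, y, z in cm; "yaw": the turn about the world's z in degrees. In form: [{"claw": .., "tx": .., "ty": .., "tz": .., "yaw": ..}, ...]. A call has 1 to 10 rows; each row shifts and turns the commanded pose from where the row before left it; what a row does not reach is not made up. A row lasts 1/10 s, in which the tool goes at most 50 mm and 8.59 degrees, less where a joint would pass 70% of its speed; a pose out of reach is approached as far as the arm can. A call is refused whole if a number of a shift passes 5 or a number of a turn 8.59, either way. A call with a gripper value outside its range is refused whole. The fingers move at their own pace and stop on an object; FORCE is the grip in N (left out, the last holds). Time passes only in rows, so rows that do not move let the fingers close. It gives the time, the measured TCP pose, the force, the opening and the grip force at its end, in the units of the state.
- ctrl.sense(): the state, without advancing time (a new reading comes with each control period).
- ctrl.read_camera(name): name is "scene" or "side" or "wrist"; returns the picture (420x560x3 uint8, red, green, blue); there is no depth.
- ctrl.camera_info(name): a dict with "mtx" (3x3 intrinsics, pixels), "extrinsics" (4x4, takes a point from world to camera coordinates); the wrist camera has in their place "T_tool_cam" (4x4, takes a point from camera to tool coordinates, whose origin is the TCP and whose axes are the flange's). Camera axes: x right, y down, z forward; pixel columns grow to the right and rows downward; lengths in mm; the calibration is good to about 2 mm. The wrist camera is an equidistant fisheye: a pixel r from the principal point sees the ray r / f radians off the axis. A picture is of the moment at which its call begins: read the wrist's pose just before it. camera_info takes no time and is no camera call.
- ctrl.hand_in(): hands the job in; it is judged then, once.
The state is a dict: "time_s": time; "qpos": joint angles; "dq": joint speeds; "tau": joint torques, N m; "tool_pos": TCP position; "tcp_rot": TCP orientation; "contact_force": force on the tool from outside, world axes, zero at the start; "wrist_torque": the same for the moment, N m; "finger_gap": opening from 0.0 (shut) to 1.0 (fully open); "gripper_force": force on a finger pad.
Only numpy, scipy, OpenCV 4.12 (cv2) and the standard library are available. Lean on these libraries where they do the work, as an engineer would, in place of code of your own. Each camera call takes 0.05 s, during which the arm holds its last target. There are 200 camera calls.

TASK

Start the vacuum station: push the vent valve's broad mushroom knob down until it is fully home, then press the raised end of the pump's rocker switch all the way over to on, then press the controller's large round start key, keep it down for two seconds and let it go. Do it in that order by pressing only: do not press the slim gas valve or the square stop key, do not pick up or shift the controller, and leave the glassware and other loose things where they stand.

Things in the scene. Friction and masses are not known exactly. Their poses are not given: they have to be found in the camera images.
- vent_valve: The vent valve: fixed square aluminium block 60 x 60 x 38 mm with a 14 mm brass collar stub out of its +x side and, upright on top, the BROAD black mushroom knob (48 mm across, flat top). Origin: centre of the block's underside on the bench; z up. It may stand left or right of the gas valve.
- vent_top (a point): Centre of the flat top of the vent valve's mushroom knob (48 mm across, knob edge 8 mm thick). 79 mm above the bench when fully out, 59 mm when fully pushed in; moves with the knob.
- vent_knob (a joint): Travel of the vent knob, straight down, m: 0 fully out, 0.020 fully home. Starts 0 to 0.006. No spring: steady friction of about 4 N, stays where it is left.
- gas_valve: The gas valve, to be left alone: same block as the vent valve but with a SLIM black knob (22 mm across). Fixed. Origin: centre of the block's underside.
- gas_top (a point): Centre of the flat top of the gas valve's slim knob (22 mm across); 79 mm above the bench when fully out; it too slides down if pushed.
- pump: The vacuum pump, fixed, base 240 x 150 mm. Origin: centre of its underside; x runs from the switch end (a grey box with the rocker on top, top face 80 mm above the bench, centred at x = -72 mm) to the pump heads (motor top 118 mm, tops of the heads 126 mm); z up. The pump and the controller may change sides of the bench.
- rocker_press (a point): Point to press on the pump's rocker paddle: on its top face, 20 mm from the pivot towards the end that is raised while the switch is off (the pump's +y end, marked with three ribs). The paddle is white, on a black bezel, 60 mm long along the pump's y and 36 mm wide; the pivot is 97 mm above the bench over the centre of the switch box. This point is about 105 mm above the bench when off and 97 mm when on; the force to move it is about 4 N there. Moves with the paddle.
- rocker (a joint): Angle of the rocker, rad: 0 off (starts there), 0.40 on (end stop). Stays where it is left.
- controller: The vacuum controller: white desktop box 170 x 200 x 55 mm, 1.4 kg, standing loose on the bench, blue panel with a dark display on the far half of its top. Origin: centre of its underside; its x points from the two keys to the display, y towards the round key, z up.
- start_top (a point): Centre of the top of the START key: the large ROUND key, 40 mm across, at x = -40, y = +50 mm on the controller, its top 68 mm above the bench when free.
- start_key (a joint): Travel of the start key, straight down, m: 0 free, 0.008 fully down. Springs back; about 1.5 N to begin, 5.5 N fully down.
- stop_top (a point): Centre of the top of the STOP key: the small SQUARE key, 22 mm, at x = -40, y = -50 mm on the controller. To be left alone.
- stop_key (a joint): Travel of the stop key, straight down, m: 0 free, 0.008 fully down.
- beaker: Bystander, loose: open glass beaker, 60 mm across, 75 mm tall. Origin: centre of its underside.
- crucible: Bystander, loose: small open white ceramic crucible, 44 mm across, 34 mm tall. Origin: centre of its underside.
- jar: Bystander, loose: closed amber glass jar, 56 mm across, 70 mm tall. Origin: centre of its underside.
- reagent: Bystander, loose: amber reagent bottle with black cap, 64 mm across, 130 mm tall. Origin: centre of its underside.
- flask: Bystander, loose: glass conical flask, 72 mm across the foot, 104 mm tall. Origin: centre of its underside.
- sample_box: Bystander, loose: clear plastic sample box, 75 x 55 x 30 mm. Origin: centre of its underside.
- spatula: Bystander, loose: steel spatula, 170 mm long, lying on the bench, long axis along its x. Origin: centre of its underside (its middle).
Things that resemble listed ones, but are neither listed nor needed, are in the scene too. What is shaped like the vent_valve but pink or purple is not meant.

How it is judged (in metres and radians):
On the way, in this order (a step that is already met when the one before it is completed fails the run):
1. the vent knob is pushed fully home (value of joint vent_knob above 0.0175 m), for 0.1 s.
2. the rocker is pressed over to on (value of joint rocker above 0.34 rad and value of joint vent_knob above 0.0175 m), for 0.1 s.
3. the round start key is kept down (1.5 s or more) (all of step 2 and value of joint start_key above 0.005 m), for 1.5 s.
At the end, for the whole second after the job is handed in: Vent knob within 2.5 mm of fully home, rocker on (above 0.34 of 0.40 rad), start key released (within 1.5 mm of free), stop key free, controller within 20 mm of its start and flat, loose things within 30 mm of where they stood (all of step 2 and value of joint each of start_key, stop_key below 0.0015 m and not (distance of any of beaker, crucible, jar, reagent, flask, sample_box, spatula from where it was at the start of the episode above 0.03 m) and not (distance of controller from where it was at the start of the episode above 0.02 m or angle between controller's own z axis and vertical above 0.15 rad) and linear speed of controller below 0.02 m/s); the robot touches nothing.
It fails at once if the rocker was switched on before the vent knob was home (value of joint rocker above 0.25 rad and value of joint vent_knob below 0.015 m).
It fails at once if the start key was pressed before the rocker was on (value of joint start_key above 0.003 m and value of joint rocker below 0.25 rad).
It fails at once if the gas valve was pushed or pulled (more than 4 mm), or the stop key was pressed (distance of gas_top from where it was at the start of the episode above 0.004 m or value of joint stop_key above 0.003 m).
It fails at once if the controller was shifted more than 20 mm, tipped or lifted (distance of controller from where it was at the start of the episode above 0.02 m or angle between controller's own z axis and vertical above 0.15 rad).
It fails at once if a loose thing was moved more than 30 mm or lifted (distance of any of beaker, crucible, jar, reagent, flask, sample_box, spatula from where it was at the start of the episode above 0.03 m).
It also fails if it takes over 61 s, if anything falls off the work surface, if the arm or the gripper's body presses on something with over 40 N, if the wrist force passes 120 N, or if a joint passes its speed limit or range.

## Working session

There is one attempt and no reset: what is moved stays moved. The work goes in short steps, Python scripts to look and compute and a shell command to move; the robot and the scene stay as the last step left them, time stands still between calls to the robot, and variables do not carry over. Pictures are saved under pics/ and viewed, at most 10 in all, crops included, and the job is handed in when it is done.

```bash
mkdir -p pics; python3 - <<'E'
from station import ctrl
import cv2
s=ctrl.sense();print(s)
for n in("scene","side"):
    cv2.imwrite(f"pics/{n}.png",cv2.cvtColor(ctrl.read_camera(n),cv2.COLOR_RGB2BGR));i=ctrl.camera_info(n);print(i)
print(ctrl.camera_info("wrist"))
E
```

```text
{'time_s': 0.0, 'qpos': array([ 1.14589311e+00,  3.59497545e-01,  1.51144144e+00, -1.24947016e-06,
        1.27251887e+00, -1.15084750e-01]), 'dq': array([-0.00163245, -0.00202394,  0.00038428,  0.00012789, -0.00064556,
       -0.00029948]), 'tau': array([ 2.00155722e-03, -5.15370619e+01, -2.70723903e+01,  6.73347898e-02,
        3.48360976e-02, -1.83500283e-04]), 'tool_pos': array([182.77677058, 571.09449053, 403.81031339]), 'tcp_rot': array([ 1.54290173e-01,  9.88025138e-01, -8.98973345e-04, -2.48172948e-04]), 'contact_force': array([ 0.18485884,  1.08509911, -0.1450795 ]), 'wrist_torque': array([ 0.04316744,  0.03576935, -0.06181937]), 'gripper_force': 0.0, 'finger_gap': 1.0015887576679772}
{'mtx': array([[417.73082536,   0.        , 282.56083307],
       [  0.        , 417.73082536, 202.4184223 ],
       [  0.        ,   0.        ,   1.        ]]), 'extrinsics': array([[ 2.64758718e-01,  9.64180767e-01,  1.60707449e-02,
        -1.31761351e+02],
       [ 8.15207010e-01, -2.14886919e-01, -5.37830031e-01,
        -3.46520664e+02],
       [-5.15111979e-01,  1.55496174e-01, -8.42900
[... 450 characters left out ...]
  1.92232070e+02],
       [ 2.62161777e-01,  7.09419466e-01, -6.54213439e-01,
         1.04240686e+03],
       [ 0.00000000e+00,  0.00000000e+00,  0.00000000e+00,
         1.00000000e+00]])}
{'mtx': array([[325.1922621,   0.       , 279.8073309],
       [  0.       , 325.1922621, 214.2337341],
       [  0.       ,   0.       ,   1.       ]]), 'T_tool_cam': array([[-1.15007623e-05, -9.53784093e-01, -3.00492770e-01,
         8.22679735e+01],
       [ 9.99999995e-01, -4.04890419e-05,  9.02419111e-05,
        -3.20294054e-01],
       [-9.82379636e-05, -3.00492767e-01,  9.53784088e-01,
         1.98509828e+01],
       [ 0.00000000e+00,  0.00000000e+00,  0.00000000e+00,
         1.00000000e+00]])}
```

View pics/scene.png

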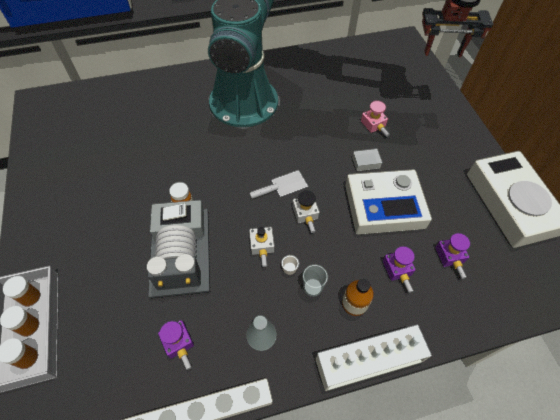

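View pics/side.png

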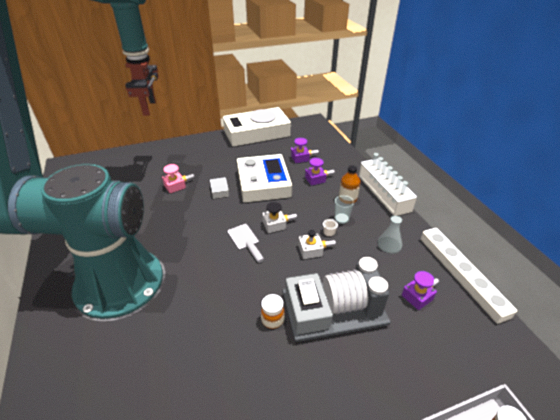

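Scene view: the broad-knob vent is at (306,197) and the slim gas valve at (262,238). The controller is at (388,202), with the round key at (404,182) and the square key at (368,185). The pump rocker is at (175,213), with a jar at (180,193). Side view: vent (274,210), round key (250,162), rocker (309,292). Next I'll enlarge the key areas.

```bash
python3 - <<'E'
import cv2,numpy as np
a=cv2.imread("pics/scene.png");b=cv2.imread("pics/side.png")
C=[(a,145,195),(a,290,185),(a,360,165),(b,280,270),(b,250,195),(b,230,150)]
t=[cv2.resize(i[y:y+50,x:x+65],(260,200),interpolation=cv2.INTER_CUBIC) for i,x,y in C]
cv2.imwrite("pics/c1.png",np.vstack([np.hstack(t[:3]),np.hstack(t[3:])]))
E
```

```text
(no output)
```

View pics/c1.png

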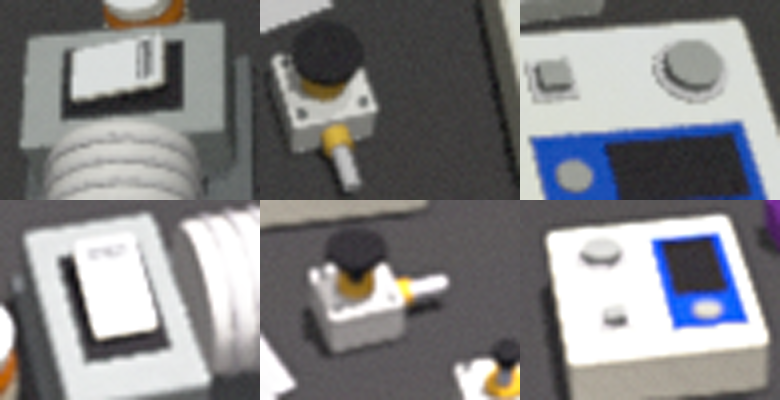

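Ribs are at the rocker's world +y end, so that is the end to press. Subpixel picks: vent (307,196.5)/(274,205.7), start (403.5,180.5)/(250.5,162), rocker press point (182,211.8)/(307.2,283.2).

```bash
cat > h.py <<'E'
import numpy as np,cv2
from station import ctrl
I={n:ctrl.camera_info(n) for n in("scene","side")}
P={n:i["mtx"]@i["extrinsics"][:3] for n,i in I.items()}
def tri(p,q):
    X=cv2.triangulatePoints(P["scene"],P["side"],np.array(p,float),np.array(q,float));return (X[:3]/X[3]).ravel()
def plane(n,p,z):
    M=P[n];A=np.c_[M[:,0],M[:,1],M[:,2]*z+M[:,3]];X=np.linalg.solve(A,[*p,1]);return X[:2]/X[2]
E
python3 - <<'E'
from h import *
np.set_printoptions(suppress=True,precision=1)
for k,p,q,z in[("vent",(307,196.5),(274,205.7),77),("start",(403.5,180.5),(250.5,162),68),("rock",(182,211.8),(307.2,283.2),105),("rock_c",(174.5,213),(309,291.5),98),("stop",(368.3,183.3),(253.7,178.7),68),("gas",(262,231.5),(311.5,237),79)]:
    print(k,tri(p,q),plane("scene",p,z),plane("side",q,z))
E
```

```text
vent [476.8  72.9  80.5] [475.6  72.9] [477.6  78.5]
start [484.1 355.6  63.5] [487.6 352.3] [482.  350.7]
rock [ 450.3 -253.4   99.2] [ 456.4 -254.7] [ 446.6 -254.5]
rock_c [ 446.1 -273.3   93.9] [ 450.5 -274.3] [ 443.4 -273.7]
stop [466.1 257.2  60.3] [471.5 253.2] [463.  248.1]
gas [539.7 -68.7  58.6] [549.4 -69.7] [531.1 -89.3]
```

```bash
python3 -m crank '[{"claw":-1},{"claw":-1}]' 20
```

```text
schema error: expected keys claw, tx, ty, tz, yaw
```

```bash
python3 -m crank '[{"claw":-1,"tx":2.6,"ty":-4.2,"tz":0,"yaw":0},{"claw":-1,"tx":2.6,"ty":-4.2,"tz":0,"yaw":0},{"claw":-1,"tx":2.6,"ty":-4.2,"tz":0,"yaw":0},{"claw":-1,"tx":2.6,"ty":-4.2,"tz":0,"yaw":0},{"claw":-1,"tx":2.6,"ty":-4.2,"tz":0,"yaw":0},{"claw":-1,"tx":2.6,"ty":-4.2,"tz":0,"yaw":0},{"claw":-1,"tx":2.6,"ty":-4.2,"tz":0,"yaw":0},{"claw":-1,"tx":2.6,"ty":-4.2,"tz":0,"yaw":0},{"claw":-1,"tx":2.6,"ty":-4.2,"tz":0,"yaw":0},{"claw":-1,"tx":2.6,"ty":-4.2,"tz":0,"yaw":0}]' 20
python3 -m crank '[{"claw":-1,"tx":1.7,"ty":-3.8,"tz":-2,"yaw":0},{"claw":-1,"tx":1.7,"ty":-3.8,"tz":-2,"yaw":0},{"claw":-1,"tx":0,"ty":0,"tz":-4,"yaw":0},{"claw":-1,"tx":0,"ty":0,"tz":0,"yaw":0}]'
python3 - <<'E'
from station import ctrl
import cv2
s=ctrl.sense();print(s["tool_pos"],s["finger_gap"],s["contact_force"])
cv2.imwrite("pics/w1.png",cv2.cvtColor(ctrl.read_camera("wrist"),cv2.COLOR_RGB2BGR))
E
```

```text
time_s: 1.1
tool_pos: [443.4, 149.5, 404.6]
tcp_rot: [0.154, 0.988, -0.0, -0.0]
contact_force: [0.4, 0.6, 0.0]
finger_gap: 0.129
gripper_force: 0.0
time_s: 1.5
tool_pos: [475.0, 74.1, 320.8]
tcp_rot: [0.156, 0.988, -0.001, -0.004]
contact_force: [-1.2, -0.0, -0.1]
finger_gap: 0.005
gripper_force: 0.0
[475.02378637  74.13160297 320.77644784] 0.004544320997188073 [-1.2164974  -0.01333439 -0.06091538]
```

View pics/w1.png

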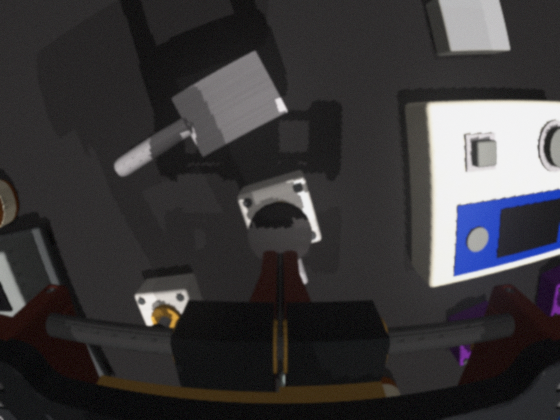

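The knob disc is centred at about (281,237), radius 34, with the fingertips in front of it at (281,253). I'll cast that ray.

```bash
cat >> h.py <<'E'
from scipy.spatial.transform import Rotation as R
def wrist(p,z,s):
    i=ctrl.camera_info("wrist");K=i["mtx"];d=(np.array(p)-K[:2,2])/K[0,0];r=np.hypot(*d)
    v=np.r_[d/r*np.sin(r),np.cos(r)];T=i["T_tool_cam"];Q=R.from_quat(s["tcp_rot"])
    o=Q.apply(T[:3,3])+s["tool_pos"];v=Q.apply(T[:3,:3]@v);return o+v*(z-o[2])/v[2]
E
python3 - <<'E'
from h import *
s=ctrl.sense()
for z in(73,79):print([wrist(p,z,s).round(1) for p in((281,237),(247,237),(315,237),(281,203))])
print(s["tool_pos"]+R.from_quat(s["tcp_rot"]).apply([0,0,182]))
E
```

```text
[array([481.9,  73. ,  73. ]), array([474.1,  48.3,  73. ]), array([489.9,  97.7,  73. ]), array([456.5,  81.2,  73. ])]
[array([479.7,  73.7,  79. ]), array([472.1,  49.7,  79. ]), array([487.5,  97.7,  79. ]), array([455. ,  81.7,  79. ])]
[474.32203117  74.98241863 140.80970997]
```

```bash
python3 -m crank '[{"claw":-1,"tx":0.5,"ty":-0.1,"tz":-3,"yaw":0},{"claw":-1,"tx":0,"ty":0,"tz":-2,"yaw":0},{"claw":-1,"tx":0,"ty":0,"tz":-1,"yaw":0},{"claw":-1,"tx":0,"ty":0,"tz":-1,"yaw":0},{"claw":-1,"tx":0,"ty":0,"tz":-0.7,"yaw":0},{"claw":-1,"tx":0,"ty":0,"tz":-0.5,"yaw":0},{"claw":-1,"tx":0,"ty":0,"tz":0,"yaw":0},{"claw":-1,"tx":0,"ty":0,"tz":0,"yaw":0}]'
```

```text
time_s: 2.35
tool_pos: [482.2, 74.3, 242.8]
tcp_rot: [0.154, 0.988, -0.0, 0.0]
contact_force: [0.7, 0.4, -0.5]
finger_gap: 0.005
gripper_force: 0.0
```

```bash
python3 -m crank '[{"claw":-1,"tx":0,"ty":0,"tz":-0.2,"yaw":0},{"claw":-1,"tx":0,"ty":0,"tz":-0.2,"yaw":0},{"claw":-1,"tx":0,"ty":0,"tz":-0.2,"yaw":0},{"claw":-1,"tx":0,"ty":0,"tz":0,"yaw":0},{"claw":-1,"tx":0,"ty":0,"tz":0,"yaw":0}]'
```

```text
time_s: 2.85
tool_pos: [482.4, 74.3, 240.5]
tcp_rot: [0.154, 0.988, 0.0, 0.002]
contact_force: [-11.0, -0.1, 46.4]
finger_gap: 0.008
gripper_force: 23.4
```

Firm stop with tip at z≈58.5: the vent is home. Next, retract and go to the rocker.

```bash
python3 -m crank '[{"claw":-1,"tx":0,"ty":0,"tz":4,"yaw":0},{"claw":-1,"tx":0,"ty":0,"tz":4,"yaw":0},{"claw":-1,"tx":0,"ty":0,"tz":4,"yaw":0},{"claw":-1,"tx":-0.4,"ty":-4.6,"tz":0,"yaw":0},{"claw":-1,"tx":-0.4,"ty":-4.6,"tz":0,"yaw":0},{"claw":-1,"tx":-0.4,"ty":-4.6,"tz":0,"yaw":0},{"claw":-1,"tx":-0.4,"ty":-4.6,"tz":0,"yaw":0},{"claw":-1,"tx":-0.5,"ty":-4.6,"tz":0,"yaw":0},{"claw":-1,"tx":-0.5,"ty":-4.6,"tz":0,"yaw":0},{"claw":-1,"tx":-0.5,"ty":-4.6,"tz":0,"yaw":0}]'
python3 -m crank '[{"claw":-1,"tx":0,"ty":0,"tz":0,"yaw":0},{"claw":-1,"tx":0,"ty":0,"tz":0,"yaw":0}]'
python3 - <<'E'
from station import ctrl
import cv2
s=ctrl.sense()
cv2.imwrite("pics/w2.png",cv2.cvtColor(ctrl.read_camera("wrist"),cv2.COLOR_RGB2BGR))
cv2.imwrite("pics/s2.png",cv2.cvtColor(ctrl.read_camera("scene"),cv2.COLOR_RGB2BGR))
E
```

```text
time_s: 3.85
tool_pos: [450.3, -249.7, 356.8]
tcp_rot: [0.154, 0.988, -0.0, 0.0]
contact_force: [0.7, -0.1, -0.5]
finger_gap: 0.009
gripper_force: 0.0
time_s: 4.05
tool_pos: [450.5, -248.6, 356.5]
tcp_rot: [0.156, 0.988, 0.0, -0.0]
contact_force: [0.2, 0.4, -0.3]
finger_gap: 0.004
gripper_force: 0.0
```

View pics/w2.png

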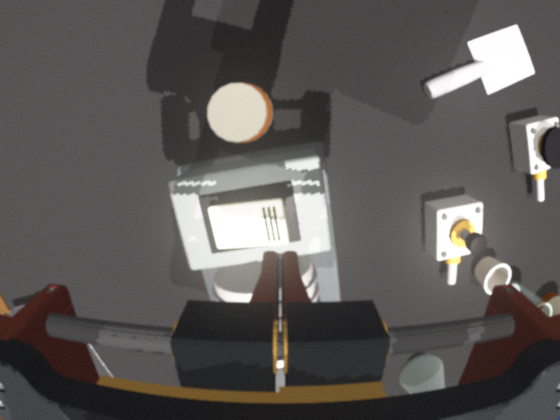

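Paddle corners: (207,205), (286,199), (290,245), (214,249), with ribs at (271,223). The press point is at about (275,223).

```bash
python3 - <<'E'
from h import *
s=ctrl.sense()
print(wrist((275,223),105,s),wrist((249,225),98,s),s["tool_pos"]+R.from_quat(s["tcp_rot"]).apply([0,0,182]))
for p,z in(((207,205),91),((286,199),109),((290,245),109),((214,249),91)):print(wrist(p,z,s))
E
```

```text
[ 446.99213522 -249.48935028  105.        ] [ 444.65539529 -270.15700309   98.        ] [ 450.52498306 -246.54746984  174.38104539]
[ 420.62200109 -298.2414215    91.        ]
[ 430.67079396 -235.76373143  109.        ]
[ 465.96854117 -243.64353893  109.        ]
[ 457.90559684 -306.80354083   91.        ]
```

```bash
python3 -m crank '[{"claw":-1,"tx":-0.3,"ty":0.2,"tz":-3,"yaw":0},{"claw":-1,"tx":0,"ty":0,"tz":-2.4,"yaw":0},{"claw":-1,"tx":0,"ty":0,"tz":-0.7,"yaw":0},{"claw":-1,"tx":0,"ty":0,"tz":-0.5,"yaw":0},{"claw":-1,"tx":0,"ty":0,"tz":-0.5,"yaw":0},{"claw":-1,"tx":0,"ty":0,"tz":-0.4,"yaw":0},{"claw":-1,"tx":0,"ty":0,"tz":-0.3,"yaw":0},{"claw":-1,"tx":0,"ty":0,"tz":0,"yaw":0},{"claw":-1,"tx":0,"ty":0,"tz":0,"yaw":0}]'
```

```text
time_s: 5.05
tool_pos: [448.3, -245.7, 279.0]
tcp_rot: [0.154, 0.988, -0.0, 0.001]
contact_force: [1.2, 2.9, 3.4]
finger_gap: 0.006
gripper_force: 2.0
```

```bash
python3 -m crank '[{"claw":-1,"tx":0,"ty":0,"tz":-0.2,"yaw":0},{"claw":-1,"tx":0,"ty":0,"tz":-0.2,"yaw":0},{"claw":-1,"tx":0,"ty":0,"tz":0,"yaw":0},{"claw":-1,"tx":0,"ty":0,"tz":0,"yaw":0}]'
```

```text
time_s: 5.45
tool_pos: [448.3, -245.6, 278.2]
tcp_rot: [0.154, 0.988, -0.001, 0.001]
contact_force: [-5.8, 8.7, 38.3]
finger_gap: 0.005
gripper_force: 19.9
```

```bash
python3 -m crank '[{"claw":-1,"tx":0,"ty":0,"tz":3,"yaw":0},{"claw":-1,"tx":0,"ty":0,"tz":3,"yaw":0},{"claw":-1,"tx":0,"ty":0,"tz":2.5,"yaw":0},{"claw":-1,"tx":0,"ty":0,"tz":0,"yaw":0}]'
python3 - <<'E'
from station import ctrl
import cv2
cv2.imwrite("pics/w3.png",cv2.cvtColor(ctrl.read_camera("wrist"),cv2.COLOR_RGB2BGR)[120:320,150:450])
E
python3 -m crank '[{"claw":-1,"tx":0.3,"ty":4.6,"tz":0,"yaw":0},{"claw":-1,"tx":0.3,"ty":4.6,"tz":0,"yaw":0},{"claw":-1,"tx":0.3,"ty":4.6,"tz":0,"yaw":0},{"claw":-1,"tx":0.3,"ty":4.6,"tz":0,"yaw":0},{"claw":-1,"tx":0.3,"ty":4.6,"tz":0,"yaw":0},{"claw":-1,"tx":0.3,"ty":4.6,"tz":0,"yaw":0},{"claw":-1,"tx":0.3,"ty":4.6,"tz":0,"yaw":0},{"claw":-1,"tx":0.3,"ty":4.6,"tz":0,"yaw":0},{"claw":-1,"tx":0.3,"ty":4.6,"tz":0,"yaw":0},{"claw":-1,"tx":0.3,"ty":4.6,"tz":0,"yaw":0}]'
```

```text
time_s: 5.85
tool_pos: [448.9, -246.8, 362.9]
tcp_rot: [0.154, 0.988, -0.002, 0.003]
contact_force: [1.1, 0.0, -0.1]
finger_gap: 0.006
gripper_force: 0.0
time_s: 6.9
tool_pos: [477.3, 216.0, 357.9]
tcp_rot: [0.154, 0.988, -0.001, -0.001]
contact_force: [0.6, -0.8, -0.5]
finger_gap: 0.004
gripper_force: 0.0
```

View pics/w3.png

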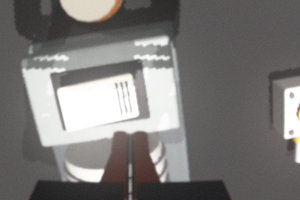

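The paddle's left end is now the larger (raised) one, so the rocker is over. On to the start key.

```bash
python3 -m crank '[{"claw":-1,"tx":0.3,"ty":4.6,"tz":0,"yaw":0},{"claw":-1,"tx":0.3,"ty":4.6,"tz":0,"yaw":0},{"claw":-1,"tx":0.2,"ty":4.4,"tz":-2,"yaw":0},{"claw":-1,"tx":0,"ty":0,"tz":-3,"yaw":0},{"claw":-1,"tx":0,"ty":0,"tz":0,"yaw":0},{"claw":-1,"tx":0,"ty":0,"tz":0,"yaw":0}]'
python3 - <<'E'
from station import ctrl
import cv2
cv2.imwrite("pics/w4.png",cv2.cvtColor(ctrl.read_camera("wrist"),cv2.COLOR_RGB2BGR))
E
```

```text
time_s: 7.5
tool_pos: [485.3, 349.6, 308.0]
tcp_rot: [0.154, 0.988, -0.002, -0.002]
contact_force: [-0.6, -0.4, 0.6]
finger_gap: 0.005
gripper_force: 0.0
```

View pics/w4.png

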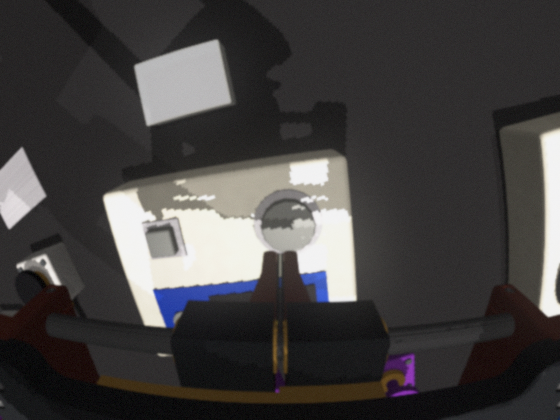

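The round key top is centred at about (288,226), radius about 28.

```bash
python3 - <<'E'
from h import *
s=ctrl.sense()
print(wrist((288,226),68,s),s["tool_pos"]+R.from_quat(s["tcp_rot"]).apply([0,0,182]))
E
```

```text
[483.89487828 355.74172347  68.        ] [485.6719962  349.36880294 127.29300184]
```

```bash
python3 -m crank '[{"claw":-1,"tx":-0.1,"ty":0.6,"tz":-2.5,"yaw":0},{"claw":-1,"tx":0,"ty":0,"tz":-2,"yaw":0},{"claw":-1,"tx":0,"ty":0,"tz":-0.8,"yaw":0},{"claw":-1,"tx":0,"ty":0,"tz":-0.6,"yaw":0},{"claw":-1,"tx":0,"ty":0,"tz":-0.4,"yaw":0},{"claw":-1,"tx":0,"ty":0,"tz":-0.4,"yaw":0},{"claw":-1,"tx":0,"ty":0,"tz":0,"yaw":0},{"claw":-1,"tx":0,"ty":0,"tz":0,"yaw":0}]'
```

```text
time_s: 8.35
tool_pos: [485.3, 356.3, 243.4]
tcp_rot: [0.154, 0.988, 0.0, 0.001]
contact_force: [-0.1, -3.8, 5.2]
finger_gap: 0.006
gripper_force: 2.4
```

Force is about 5 N, so the key is nearly fully down. I'll push 2 mm more and hold.

```bash
python3 -m crank '[{"claw":-1,"tx":0,"ty":0,"tz":-0.1,"yaw":0},{"claw":-1,"tx":0,"ty":0,"tz":-0.1,"yaw":0},{"claw":-1,"tx":0,"ty":0,"tz":0,"yaw":0},{"claw":-1,"tx":0,"ty":0,"tz":0,"yaw":0},{"claw":-1,"tx":0,"ty":0,"tz":0,"yaw":0},{"claw":-1,"tx":0,"ty":0,"tz":0,"yaw":0},{"claw":-1,"tx":0,"ty":0,"tz":0,"yaw":0},{"claw":-1,"tx":0,"ty":0,"tz":0,"yaw":0},{"claw":-1,"tx":0,"ty":0,"tz":0,"yaw":0},{"claw":-1,"tx":0,"ty":0,"tz":0,"yaw":0}]'
python3 -m crank '[{"claw":-1,"tx":0,"ty":0,"tz":0,"yaw":0},{"claw":-1,"tx":0,"ty":0,"tz":0,"yaw":0},{"claw":-1,"tx":0,"ty":0,"tz":0,"yaw":0},{"claw":-1,"tx":0,"ty":0,"tz":0,"yaw":0},{"claw":-1,"tx":0,"ty":0,"tz":0,"yaw":0},{"claw":-1,"tx":0,"ty":0,"tz":0,"yaw":0},{"claw":-1,"tx":0,"ty":0,"tz":0,"yaw":0},{"claw":-1,"tx":0,"ty":0,"tz":0,"yaw":0},{"claw":-1,"tx":0,"ty":0,"tz":0,"yaw":0},{"claw":-1,"tx":0,"ty":0,"tz":0,"yaw":0}]'
```

```text
time_s: 9.35
tool_pos: [485.3, 356.4, 242.2]
tcp_rot: [0.154, 0.988, 0.0, 0.001]
contact_force: [-2.1, -5.1, 12.4]
finger_gap: 0.006
gripper_force: 6.3
time_s: 10.35
tool_pos: [485.3, 356.4, 242.2]
tcp_rot: [0.154, 0.988, 0.0, 0.001]
contact_force: [-0.3, -4.6, 13.3]
finger_gap: 0.004
gripper_force: 6.3
```

```bash
python3 -m crank '[{"claw":-1,"tx":0,"ty":0,"tz":0,"yaw":0},{"claw":-1,"tx":0,"ty":0,"tz":1,"yaw":0},{"claw":-1,"tx":0,"ty":0,"tz":3,"yaw":0},{"claw":-1,"tx":0,"ty":0,"tz":4,"yaw":0},{"claw":-1,"tx":0,"ty":0,"tz":4,"yaw":0},{"claw":-1,"tx":0,"ty":0,"tz":0,"yaw":0},{"claw":-1,"tx":0,"ty":0,"tz":0,"yaw":0},{"claw":-1,"tx":0,"ty":0,"tz":0,"yaw":0}]'
python3 - <<'E'
from station import ctrl
import cv2
cv2.imwrite("pics/s5.png",cv2.cvtColor(ctrl.read_camera("side"),cv2.COLOR_RGB2BGR))
E
```

```text
time_s: 11.15
tool_pos: [484.3, 356.3, 359.5]
tcp_rot: [0.154, 0.988, -0.0, -0.001]
contact_force: [-0.7, 0.4, -0.8]
finger_gap: 0.009
gripper_force: 0.0
```

View pics/s5.png

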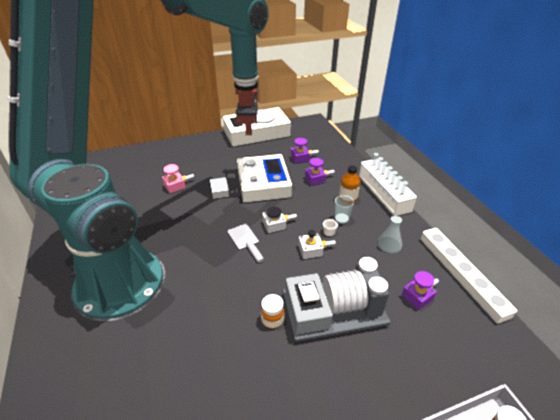

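The vent knob is down at (274,213), the rocker has flipped at (309,292), the controller and loose things are where they stood, and the arm is clear. Handing in.

```bash
python3 -c "
from station import ctrl
print(ctrl.hand_in())"
```

```text
the job is handed in; nothing more can be done
None
```

I pushed the vent knob home, switched the rocker on, held the start key down for over two seconds and released it, then handed the job in; no verdict came back, but the last picture showed everything in place.

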